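# Pump up the bench book press and shut its valve

## Robot

A 7-joint arm with a two-finger parallel gripper is mounted at the origin on the work surface. World frame = base frame: x ahead of the robot, y to its left, z up, the work surface at z = 0. Lengths are in m, angles in rad, forces in N, time in s.
With the tool pointing down it reaches from about 0.35 to 0.9 m from the base axis. Payload 19.9 kg.
Tool frame: the origin (TCP) lies at the very end of the fingers, on their centre line; the grasp point (between the pads) lies 19 mm behind it (r.grip_point_offset is the distance from the TCP to the grasp point, in m); z points along the fingers, y is the line along which they close (so a half turn about z gives the same grasp; the last joint's range is limited). The gripper opens to 94 mm and grips with 3 to 60 N. Pads are 16 mm wide; open, the fingers measure 119 mm over their backs; the gripper's body (75 mm by 177 mm) begins 78 mm behind the grasp point.
Start: joints at [1.292, 0.417, -0.01, 1.614, 0.005, 1.111, -0.053], TCP at [0.147, -0.607, 0.205] pointing down, gripper open.
Joint ranges: [-2.81, 2.81], [-0.39, 2.02], [-1.27, 1.25], [0.06, 2.57], [-1.19, 4.33], [0.19, 2], [-2.82, 2.82]. Speed limits (rad/s): [1.89, 1.89, 2.39, 2.39, 3.01, 3.01, 3.01].

## Interface

Orientations are given as a rotation vector (axis times angle).
In Python, from plant import monitor, imaging, r gives the robot as it stands.
- The arm moves only by the shell command python3 -m pendant 'ROWS' [FORCE]. ROWS is JSON, a list of rows, each a list of 5 numbers: the finger opening in cm, from 0 to 9.4, then the shift along the tool's x, y, z in cm, then the turn about the tool's z in degrees. In form: [[jaw, tx, ty, tz, turn], ...]. A call has 1 to 20 rows; each row shifts and turns the commanded pose from where the row before left it, along the tool's axes as they then stand; what a row does not reach is not made up. A row lasts 1/8 s, in which the tool goes at most 62.5 mm and 10.7 degrees, less where a joint would pass 70% of its speed; a pose out of reach is approached as far as the arm can. A call with a gripper value outside its range is refused whole. The fingers move at their own pace and stop on an object; FORCE is the grip in N (left out, the last holds). Time passes only in rows, so rows that do not move let the fingers close. It gives the time, the measured TCP pose, the force, the opening and the grip force at its end, in the units of the state.
- monitor.observe(): the state, without advancing time (a new reading comes with each control period).
- imaging.camera(name): name is "scene" or "top"; returns a dict with "image" (384x512x3 uint8, blue, green, red), "fovy" (degrees; the focal length in pixels is half the picture's height over the tangent of half this angle, whatever the lens; pixels are square), "cx", "cy" (the principal point, pixels), "R" (3x3) and "t" (3): a world point X has camera coordinates R X + t. Camera axes: x right, y down, z forward; pixel columns grow to the right and rows downward; lengths in m; the calibration is good to about 2 mm. A picture is of the moment at which its call begins. There is no depth.
- r.finish_job(): hands the job in; it is judged then, once.
The state is a dict: "clock": time; "q": joint angles; "dq": joint speeds; "joint_torque": joint torques, N m; "tool_pos": TCP position; "tcp_rot": TCP orientation; "ft_force": force on the tool from outside, world axes, zero at the start; "torque": the same for the moment, N m; "finger_gap": finger opening in m; "grip_force": force on a finger pad.
Only numpy, scipy, OpenCV 4.12 (cv2) and the standard library are available. Lean on these libraries where they do the work, as an engineer would, in place of code of your own. Each camera call takes 0.05 s, during which the arm holds its last target. There are 200 camera calls.

## Task

Charge the book press by hand: push its spring plunger fully down and let it come fully up again, over and over, until the indicator pin in the small square block beside it has popped fully out and the dark ring round the pin's foot shows. Only then push the ball-ended valve lever all the way over to the press's far side, to its stop, and leave the plunger up. Only push with the fingers: pinch or lift nothing, do not touch the pin, and leave the other things on the table where they are.

Things in the scene. Friction and masses are not known exactly. Their poses are not given: they have to be found in the camera images.
- press: book press unit fixed to the table: grey base plate 180 (x) by 580 (y) mm, 12 mm thick, carrying pump, indicator, lever and, at its +y end (from y = 164 mm), a two-column press 193 mm high holding a book. Origin on the table under the plunger's axis; x points to the plate's far side, y along it to the columns, z up; turned up to 0.3 rad. Pin axis at (0, 95), lever hinge at (0, -110, 34) mm
- plunger_top (a point): centre of the flat top of the plunger's round black cap, 52 mm across and 14 mm thick, on a steel rod with a return spring above an aluminium cylinder 58 mm across at its collar; 165 mm above the table when up, 147 mm when fully down
- plunger_down (a joint): 0 up, 0.018 m fully down on its stop. It takes about 6 N at the top and 14 N at the bottom, more if hurried (6 N per 0.1 m/s), and comes up by itself in 0.3 s when let go. It works a ratchet: a stroke counts only if the plunger has first come up (below 0.003) and then goes down (beyond 0.015)
- pin: the steel indicator pin, 10 mm thick with a head 15 mm across, upright in the aluminium block 44 mm square and 75 mm high. Origin on its axis, at the block's top when the pin is fully in; not to be touched
- pin_top (a point): top of the indicator pin's head, 6 mm above the block (81 mm above the table) when fully in, about 131 mm above the table when fully out
- pin_out (a joint): how far the pin stands out: 0 fully in, about 0.050 m fully out (stop at 0.055); it stays put between strokes. A full stroke raises it 10 mm (the first 8 to 20), a shorter one less; three or four are needed, further ones do no harm. From 0.046 the black rubber ring near its foot shows
- lever_tip (a point): centre of the black ball, 26 mm across, at the end of the valve lever, a steel rod 10 mm thick; the ball is 80 mm from the hinge and 104 mm above the table at either end of its swing, 114 mm in the middle
- lever_swing (a joint): angle of the valve lever about the press's y axis: 0 leaning 0.5 rad to the press's -x side (open), 1.0 rad leaning 0.5 rad to its +x side, on its stop (shut). It moves under about 1 N at the ball and stays where it is left
- paste_jar: closed glass jar, 60 mm across, 60 mm high, standing beyond the press plate; origin at its underside; leave alone
- weight: brass book weight with a knob, 64 mm across, 60 mm high, on the table before the press plate; origin at its underside; leave alone
- tin: small steel tin, 26 mm across, 40 mm high, standing on the base plate between pump and lever, towards its far edge; origin at its underside; leave alone
- brush: paste brush lying beyond the press plate; leave alone
- mug: white mug, 76 mm across, 90 mm high, on the right of the table; origin at its underside; leave alone
- book: bound book 220 x 150 x 32 mm lying on the right beyond the mug; origin at its underside; leave alone
- tape: cardboard ring 90 mm across, 24 mm high, lying at the left; origin at its underside; leave alone

How it is judged:
On the way, in this order (a step that is already met when the one before it is completed fails the run):
1. the pin has been pumped fully out while the lever is still open (value of joint pin_out above 0.045 m and value of joint lever_swing below 0.35 rad), for 0.1 s.
2. the lever is pushed over to its stop (value of joint pin_out above 0.045 m and value of joint lever_swing above 0.9 rad), for 0.1 s.
At the end, for the whole second after the job is handed in: the pin stands out more than 45 mm, the lever is over to at least 0.9 of its 1.0 rad, and the plunger is up (within 3 mm) (all of step 2 and value of joint plunger_down below 0.003 m); the robot touches nothing.
It fails at once if the indicator pin is touched, pinched or pulled by the robot (over 1 N) (contact force between any of the fingers, the arm and pin above 1 N).
It fails at once if the lever is pushed over (beyond 0.4 rad) before the pin is fully out (value of joint lever_swing above 0.4 rad and value of joint pin_out below 0.043 m).
It fails at once if another thing on the table is lifted, carried or shifted by more than 25 mm (distance of any of paste_jar, weight, tin, brush, mug, book, tape from where it was at the start of the episode above 0.025 m).
It also fails if it takes over 51 s, if anything falls off the work surface, if the arm or the gripper's body presses on something with over 40 N, if the wrist force passes 120 N, or if a joint passes its speed limit or range.

## Working session

There is one attempt and no reset: what is moved stays moved. The work goes in short steps, Python scripts to look and compute and a shell command to move; the robot and the scene stay as the last step left them, time stands still between calls to the robot, and variables do not carry over. Pictures are saved under pics/ and viewed, at most 10 in all, crops included, and the job is handed in when it is done.

```bash
mkdir -p pics; ls
python3 - <<'E'
from plant import monitor, imaging, r
import cv2, numpy as np
for n in ("scene","top"):
    c=imaging.camera(n); cv2.imwrite(f"pics/{n}0.png",c["image"]); np.savez(f"{n}0.npz",**c)
    print(n,c["fovy"],c["cx"],c["cy"],np.round(c["R"],3).tolist(),np.round(c["t"],3))
s=monitor.observe(); print(s["clock"],s["tool_pos"],s["tcp_rot"],s["finger_gap"])
E
```

```text
pics
scene 47.03014245635704 261.5497721513961 196.82179629152253 [[-0.522, 0.853, -0.024], [0.517, 0.294, -0.804], [-0.679, -0.432, -0.594]] [ 0.239 -0.203  1.918]
top 50.639818346019695 252.64976471412956 195.71515482307686 [[-0.006, -1.0, 0.021], [-0.997, 0.004, -0.082], [0.082, -0.021, -0.996]] [0.037 0.566 1.547]
0.1 [ 0.14713309 -0.60709507  0.20490717] [-3.11835513e+00 -3.72515762e-01  3.10395735e-04] 0.09409126574054007
```

View pics/scene0.png

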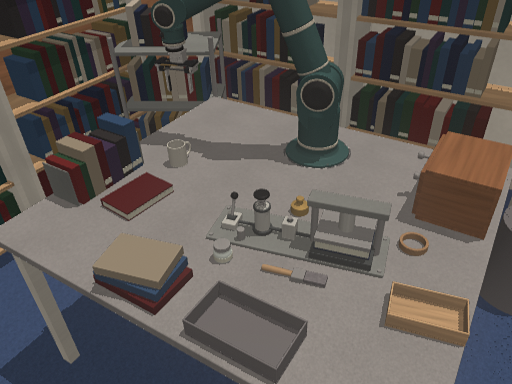

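View pics/top0.png

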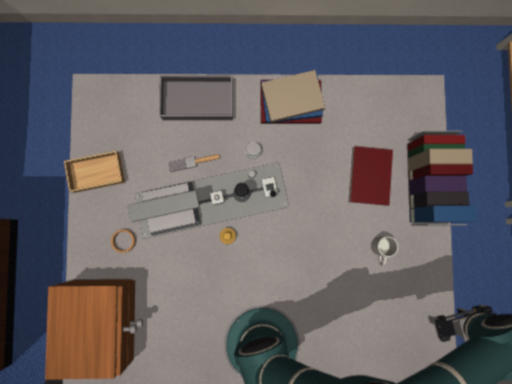

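The scene view shows the black plunger cap at about (262,194), the lever ball at (234,195) and the pin block at (290,227). In the top view the cap is at (242,191), the pin block at (217,197) and the lever at (270,187).

```bash
cat > h.py <<'E'
import cv2, numpy as np
def ray(c,u,v):
    f=192/np.tan(np.radians(float(c["fovy"]))/2)
    R=c["R"]; d=R.T@np.array([(u-c["cx"])/f,(v-c["cy"])/f,1.]); return -R.T@c["t"],d/np.linalg.norm(d)
def plane(c,u,v,z):
    o,d=ray(c,u,v); return o+d*(z-o[2])/d[2]
def two(ca,pa,cb,pb):
    (o,d),(p,e)=ray(ca,*pa),ray(cb,*pb)
    s=np.linalg.lstsq(np.c_[d,-e],p-o,rcond=None)[0]; a,b=o+s[0]*d,p+s[1]*e
    return (a+b)/2,np.linalg.norm(a-b)
def proj(c,X):
    f=192/np.tan(np.radians(float(c["fovy"]))/2); q=c["R"]@X+c["t"]; return q[:2]/q[2]*f+[c["cx"],c["cy"]]
E
python3 - <<'E'
from h import *
S=np.load("scene0.npz");T=np.load("top0.npz")
def dark(c,box,th=50):
    x0,y0,x1,y1=box; m=(c["image"][y0:y1,x0:x1].max(2)<th).astype(np.uint8)
    n,l,st,ce=cv2.connectedComponentsWithStats(m)
    return [(st[i].tolist(),np.round(ce[i]+[x0,y0],1).tolist()) for i in range(1,n) if st[i][4]>8]
print(dark(S,(220,180,280,245))); print(dark(T,(205,175,290,215)))
a=cv2.resize(S["image"][180:250,205:305],None,fx=6,fy=6,interpolation=cv2.INTER_CUBIC)[:,:600]
b=cv2.resize(T["image"][160:220,200:300],None,fx=6,fy=6,interpolation=cv2.INTER_CUBIC)[:180*2]
cv2.imwrite("pics/c1.png",np.vstack([a,b])[:600] if 0 else np.vstack([a[:300],b[:300]]))
E
```

```text
[([34, 10, 15, 10, 100], [260.8, 194.1]), ([11, 13, 7, 6, 29], [233.9, 195.5])]
[([30, 9, 16, 13, 148], [241.9, 189.9]), ([66, 16, 5, 5, 20], [272.8, 193.2])]
```

View pics/c1.png

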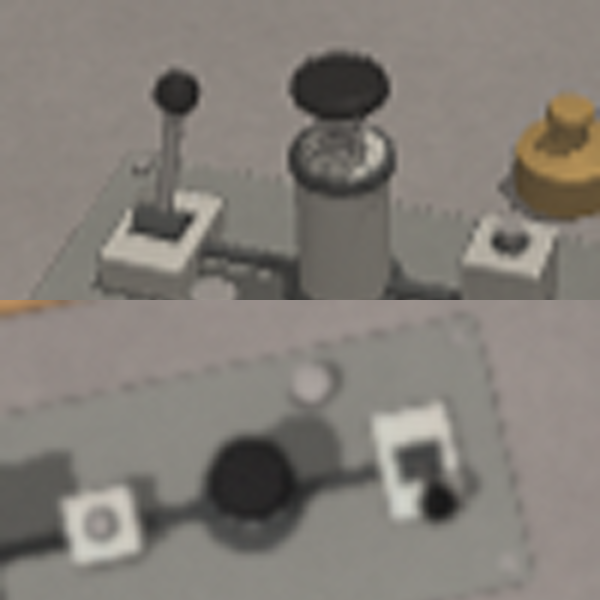

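The crop shows the cap at scene (261.5,194.3) and top (242,190), and the ball at scene (234.3,195.4) and top (273,193.4). The pin head is at top (217,197.5), and the tin stands beyond the plunger. The lever leans toward the robot, so it is open.

Run:
```python
from h import *
from plant import r,monitor
S=np.load("scene0.npz");T=np.load("top0.npz")
cap,e=two(S,(261.3,194.3),T,(242,190)); print("cap",cap,e, plane(T,242,190,.163))
b,e=two(S,(234.2,195.4),T,(272.9,193.3)); print("ball",b,e, plane(T,272.9,193.3,.104))
p=plane(T,217,197.5,.081); print("pin",p)
tin=plane(T,252,174,.04); print("tin",tin)
c=plane(T,242,190,.163)
d=p-c; print("pin dist",np.hypot(*d[:2]))
y=d[:2]/np.hypot(*d[:2]); yaw=np.arctan2(-y[0],y[1]); print("yaw",yaw)
x=np.array([y[1],-y[0]]); print("x axis",x)
rel=b[:2]-c[:2]; print("ball in press",rel@x,rel@y,"expect",-38,-110)
rel=tin[:2]-c[:2]; print("tin in press",rel@x,rel@y)
print([n for n in dir(r) if n[0]!='_'])
from scipy.spatial.transform import Rotation as Ro
print(Ro.from_rotvec(monitor.observe()["tcp_rot"]).as_matrix().round(3))
```

```text
cap [0.57602207 0.0749747  0.15443802] 6.0352481354542164e-05 [0.57521203 0.07490491 0.163     ]
ball [ 0.56826133 -0.03823568  0.10407187] 1.0011008947166206e-05 [ 0.56826494 -0.03823657  0.104     ]
pin [0.55548626 0.16833305 0.081     ]
tin [0.648692   0.03687398 0.04      ]
pin dist 0.09548782273931077
yaw 0.20807713305816447
x axis [0.97842995 0.20657889]
ball in press -0.030173231201609127 -0.10926427376416939 expect -38 -110
tin in press 0.06403862022879306 -0.05239000497531562
['PlanningError', 'finish_job', 'grip_point_offset']
[[ 0.972  0.236 -0.   ]
 [ 0.236 -0.972  0.001]
 [-0.    -0.001 -1.   ]]
```

Taking the pin and ball together, the press origin is about (0.578, 0.076) with a yaw of about 0.24 rad. The tool yaw is 0.238, so tool x is press +x and tool y is press −y. I'll move above the cap with the fingers closed.

```bash
python3 -m pendant '[[0,2,-2,0,0],[0,3.4,-3.3,0,0],[0,3.4,-3.3,0,0],[0,3.4,-3.3,0,0],[0,3.4,-3.3,0,0],[0,3.4,-3.3,0,0],[0,3.4,-3.3,0,0],[0,3.4,-3.3,0,0],[0,3.4,-3.3,0,0],[0,3.4,-3.3,0,0],[0,3.4,-3.3,0,0],[0,3.4,-3.3,0,0],[0,3.4,-3.3,0,0],[0,3.4,-3.3,0,0],[0,3.4,-3.3,0,0],[0,3.4,-3.3,0,0],[0,3.4,-3.3,0,0],[0,1.4,-1.3,0,0],[0,0,0,0,0],[0,0,0,0,0]]' 10
python3 - <<'E'
from plant import imaging
import cv2, numpy as np
ims=[]
for n,(x,y) in (("scene",(215,160)),("top",(205,145))):
    c=imaging.camera(n); np.savez(f"{n}1.npz",**c); ims.append(cv2.resize(c["image"][y:y+75,x:x+100],None,fx=6,fy=6)[:300])
    ims[-1]=cv2.resize(c["image"][y:y+75,x:x+150],None,fx=4,fy=4)
cv2.imwrite("pics/c2.png",np.vstack(ims))
E
```

```text
clock: 2.6
tool_pos: [0.5764, 0.0726, 0.2053]
tcp_rot: [3.119, 0.371, -0.001]
ft_force: [0.9, -0.6, 0.1]
finger_gap: 0.0006
grip_force: 0.0
```

View pics/c2.png

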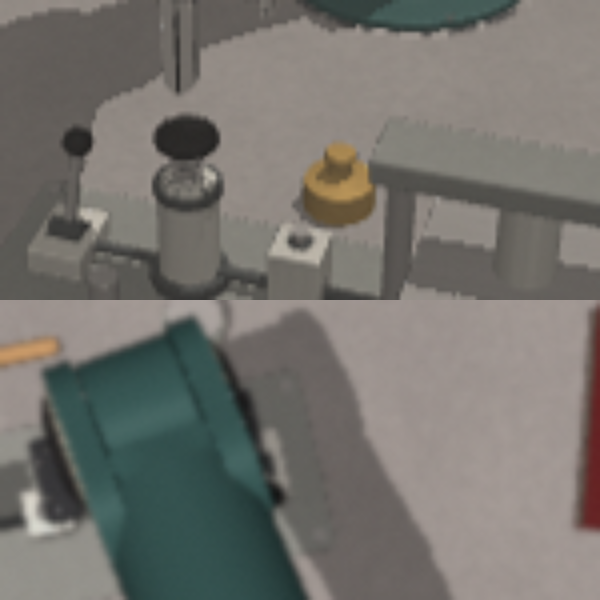

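The scene crop shows the closed fingers at crop (180,90), straight above the cap at (187,137). The top view is blocked by the arm. I'll do one trial stroke to check force and depth.

```bash
python3 -m pendant '[[0,0.1,-0.3,1.5,0],[0,0,0,1.5,0],[0,0,0,0.9,0],[0,0,0,0.7,0],[0,0,0,0.7,0],[0,0,0,0.5,0],[0,0,0,0.2,0],[0,0,0,0,0],[0,0,0,0,0]]'
```

```text
clock: 3.82
tool_pos: [0.577, 0.077, 0.147]
tcp_rot: [3.118, 0.372, 0.0]
ft_force: [-14.6, -3.9, 33.6]
finger_gap: 0.0002
grip_force: 16.8
```

The plunger is on its stop: TCP z is 0.147 and the force is 34 N. I'll let it rise and repeat.

```bash
python3 -m pendant '[[0,0,0,-1.3,0],[0,0,0,-1.4,0],[0,0,0,0,0],[0,0,0,0,0],[0,0,0,0.7,0],[0,0,0,0.7,0],[0,0,0,0.7,0],[0,0,0,0.5,0],[0,0,0,0.1,0],[0,0,0,0,0]]'
python3 -m pendant '[[0,0,0,-1.3,0],[0,0,0,-1.4,0],[0,0,0,0,0],[0,0,0,0,0],[0,0,0,0.7,0],[0,0,0,0.7,0],[0,0,0,0.7,0],[0,0,0,0.5,0],[0,0,0,0.1,0],[0,0,0,0,0]]'
python3 -m pendant '[[0,0,0,-1.3,0],[0,0,0,-1.4,0],[0,0,0,0,0],[0,0,0,0,0],[0,0,0,0.7,0],[0,0,0,0.7,0],[0,0,0,0.7,0],[0,0,0,0.5,0],[0,0,0,0.1,0],[0,0,0,0,0]]'
python3 -m pendant '[[0,0,0,-1.3,0],[0,0,0,-1.4,0],[0,0,0,0,0],[0,0,0,0,0]]'
python3 - <<'E'
from plant import imaging
import cv2, numpy as np
c=imaging.camera("scene"); np.savez("scene2.npz",**c)
cv2.imwrite("pics/c3.png",cv2.resize(c["image"][175:250,215:315],None,fx=6,fy=6))
E
```

```text
clock: 5.08
tool_pos: [0.5775, 0.0772, 0.147]
tcp_rot: [3.119, 0.373, 0.002]
ft_force: [-11.1, -2.7, 34.8]
finger_gap: 0.0003
grip_force: 17.8
clock: 6.32
tool_pos: [0.5775, 0.0772, 0.147]
tcp_rot: [3.119, 0.373, 0.002]
ft_force: [-12.2, -2.7, 36.1]
finger_gap: 0.0007
grip_force: 17.8
clock: 7.58
tool_pos: [0.5775, 0.0773, 0.147]
tcp_rot: [3.119, 0.373, 0.002]
ft_force: [-12.0, -2.6, 34.7]
finger_gap: 0.0005
grip_force: 17.8
clock: 8.07
tool_pos: [0.5769, 0.077, 0.1719]
tcp_rot: [-3.119, -0.372, 0.001]
ft_force: [-0.7, 0.2, 0.4]
finger_gap: 0.0005
grip_force: 0.0
```

View pics/c3.png

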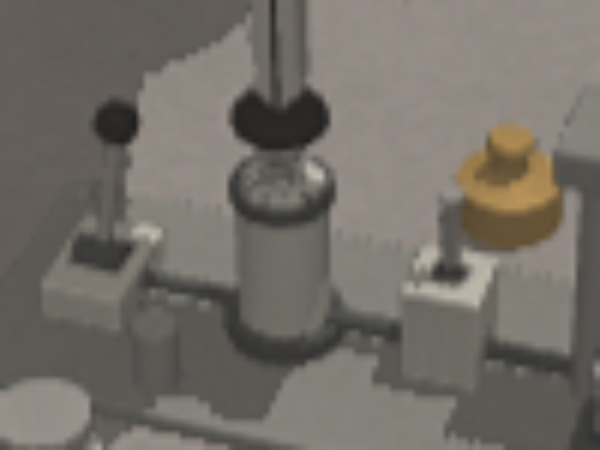

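The pin now stands tall, head at crop (450,200) and foot at (450,270), with dark rubber at the foot. Extra strokes do no harm, so I'll add two and then measure the head height.

```bash
python3 -m pendant '[[0,0,0,0.7,0],[0,0,0,0.7,0],[0,0,0,0.7,0],[0,0,0,0.5,0],[0,0,0,0.1,0],[0,0,0,0,0],[0,0,0,-1.3,0],[0,0,0,-1.4,0],[0,0,0,0,0],[0,0,0,0,0],[0,0,0,0.7,0],[0,0,0,0.7,0],[0,0,0,0.7,0],[0,0,0,0.5,0],[0,0,0,0.1,0],[0,0,0,0,0],[0,0,0,-1.3,0],[0,0,0,-1.4,0],[0,0,0,0,0],[0,0,0,0,0]]'
python3 - <<'E'
from plant import imaging
from h import *
c=imaging.camera("scene"); S=np.load("scene2.npz")
cv2.imwrite("pics/c4.png",np.hstack([cv2.resize(i[200:240,275:305],None,fx=12,fy=12,interpolation=cv2.INTER_CUBIC) for i in (S["image"],c["image"])]))
for z in (.075,.081,.121,.131): print(z,(proj(c,np.array([.5555,.1683,z]))-[275,200])*12)
E
```

```text
clock: 10.62
tool_pos: [0.5768, 0.077, 0.1719]
tcp_rot: [-3.119, -0.373, 0.001]
ft_force: [0.2, -1.2, -0.8]
finger_gap: 0.0006
grip_force: 0.0
0.075 [178.39839985 232.33405596]
0.081 [178.72522536 215.01498218]
0.121 [180.94669841  97.29511396]
0.131 [181.51392982  67.23649744]
```

View pics/c4.png

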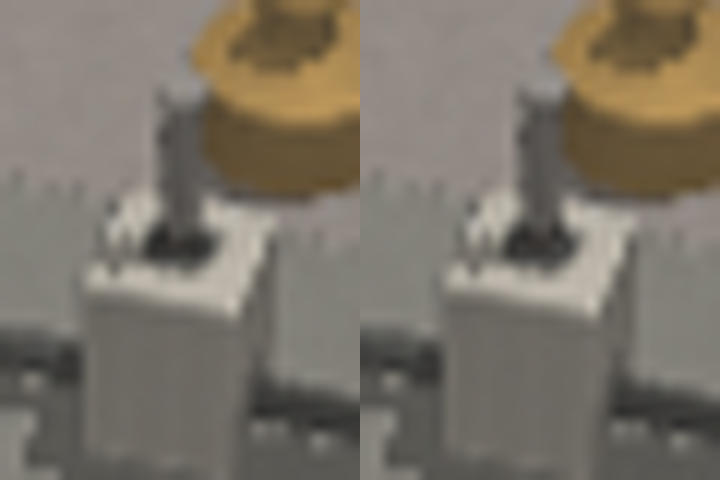

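The head and foot are unchanged by the extra strokes, the head is at about the fully-out height (row ~75) and the black ring shows at (540,240). The pin is fully out. The ball is 3.5 cm to −x and 11.0 cm to +y in tool axes, so I'll go beside it and check the pose.

```bash
python3 -m pendant '[[0,0,0,-2,0],[0,-2,2,0,0],[0,-2,3,0,0],[0,-2,3,0,0],[0,-1.5,3,0,0],[0,0,0,3,0],[0,0,0,3,0],[0,0,0,3,0],[0,0,0,1,0],[0,0,0,0,0],[0,0,0,0,0]]'
python3 - <<'E'
from plant import imaging
from h import *
c=imaging.camera("scene")
cv2.imwrite("pics/c5.png",cv2.resize(c["image"][165:245,205:305],None,fx=6,fy=6))
E
```

```text
clock: 12.05
tool_pos: [0.5307, -0.0474, 0.0934]
tcp_rot: [3.119, 0.373, 0.002]
ft_force: [0.7, -0.1, 0.4]
finger_gap: 0.0004
grip_force: 0.0
```

View pics/c5.png

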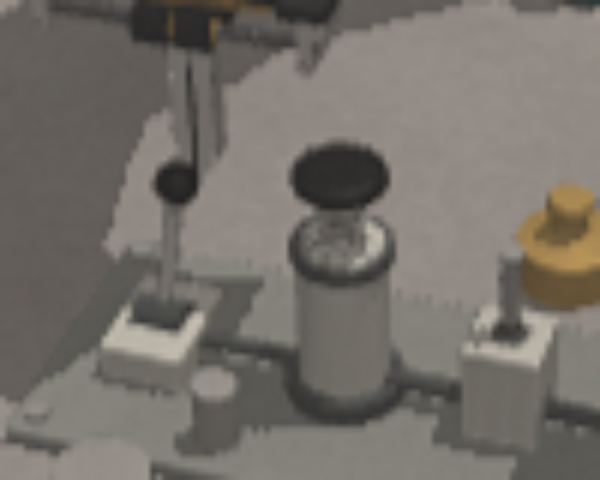

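The fingers stand just behind the ball at (177,183). The plunger is up and the pin is out. Now I'll push along tool +x.

```bash
python3 -m pendant '[[0,1,0,0,0],[0,1.2,0,0,0],[0,1.2,0,0,0],[0,1.2,0,0,0],[0,1.2,0,0,0],[0,1.2,0,0,0],[0,1,0,0,0],[0,0.7,0,0,0],[0,0.5,0,0,0],[0,0,0,0,0]]'
```

```text
clock: 13.35
tool_pos: [0.6158, -0.0273, 0.0913]
tcp_rot: [3.118, 0.371, -0.014]
ft_force: [-25.4, -7.1, 10.1]
finger_gap: 0.0006
grip_force: 13.3
```

The force has risen to 26 N, so the lever is on its stop. I'll back off, lift and check.

```bash
python3 -m pendant '[[0,-1,0,0,0],[0,-2,0,0,0],[0,-3,0,0,0],[0,-3,0,0,0],[0,-3,0,-1,0],[0,-3,0,-3,0],[0,-2,3,-3,0],[0,-2,4,-3,0],[0,-2,4,-2,0],[0,0,4,0,0],[0,0,4,0,0],[0,0,0,0,0],[0,0,0,0,0]]'
python3 - <<'E'
from plant import imaging
from h import *
c=imaging.camera("scene");t=imaging.camera("top")
cv2.imwrite("pics/c6.png",np.vstack([cv2.resize(c["image"][175:245,205:355],None,fx=4,fy=4),cv2.resize(t["image"][145:220,180:330],None,fx=4,fy=4)]))
E
```

```text
clock: 14.98
tool_pos: [0.4603, -0.2593, 0.2124]
tcp_rot: [-3.119, -0.373, -0.0]
ft_force: [-0.2, 0.6, -0.5]
finger_gap: -0.0001
grip_force: 0.0
```

View pics/c6.png

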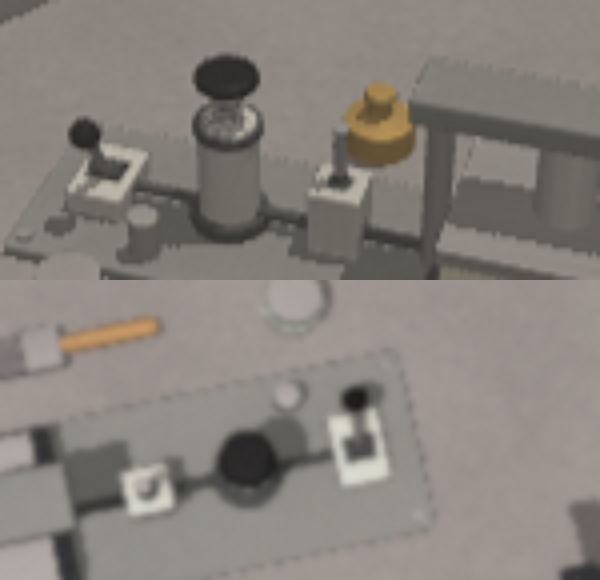

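The lever ball now leans to the far side: scene (226.2,208.2), top (268.5,174.8). The pin is out and the plunger is up. I'll check the angle from the two views and hand in if it is good.

Run:
```python
from h import *
from plant import r
S=np.load("scene0.npz");T=np.load("top0.npz")
b,e=two(S,(226.2,208.2),T,(268.5,174.8)); d=np.linalg.norm(b-[.5683,-.0382,.104])
ang=2*np.arcsin(d/2/.08); print(b,e,d,ang)
if ang>.93: print(r.finish_job())
```

```text
[ 0.63709959 -0.02284092  0.10196203] 7.511175122274497e-05 0.07052260239457112 0.912904311635869
```

Run:
```python
from h import *
from plant import imaging
c=imaging.camera("scene");t=imaging.camera("top")
def dark(c,box,th=50):
    x0,y0,x1,y1=box; m=(c["image"][y0:y1,x0:x1].max(2)<th).astype(np.uint8)
    n,l,st,ce=cv2.connectedComponentsWithStats(m)
    return [(st[i].tolist(),np.round(ce[i]+[x0,y0],2).tolist()) for i in range(1,n) if st[i][4]>4]
A=dark(c,(218,200,236,217)); B=dark(t,(260,168,280,184)); print(A,B)
b,e=two(c,A[0][1],t,B[0][1]); print(b,e)
# origin of lever in the top view alone at z=.104, both ends
b0=plane(t,272.9,193.3,.104); b1=plane(t,*B[0][1],.104); print(np.linalg.norm(b1-b0))
```

```text
[([5, 6, 7, 6, 31], [225.94, 208.61])] [([6, 4, 6, 5, 20], [268.4, 174.35])]
[ 0.63886868 -0.02257199  0.10156954] 0.00022124776001573241
0.07199258697136836
```

The centroids give about 0.94 rad, which is thin given the 4 mm pixels. There is plenty of time, so I'll push once more, a little further, to be sure of the stop.

```bash
python3 -m pendant '[[0,2.3,-2.9,0,0],[0,3.5,-4,0,0],[0,3.5,-4,0,0],[0,3.5,-4,0,0],[0,3.5,-4,0,0],[0,0,0,3,0],[0,0,0,3,0],[0,0,0,3,0],[0,0,0,2.4,0],[0,0,0,0,0],[0,1,0,0,0],[0,1,0,0,0],[0,1,0,0,0],[0,1,0,0,0],[0,0.4,0,0,0],[0,0.4,0,0,0],[0,0.4,0,0,0],[0,0,0,0,0]]'
```

```text
clock: 17.42
tool_pos: [0.6172, -0.0282, 0.0969]
tcp_rot: [3.117, 0.37, -0.027]
ft_force: [-52.8, -11.8, 29.3]
finger_gap: 0.0015
grip_force: 28.6
```

With 53 N of push the fingers stopped at the same place, so the lever is on its stop. I'll back away clear, check the plunger and pin once more, and hand in.

```bash
python3 -m pendant '[[0,-1,0,0,0],[0,-2,0,0,0],[0,-3,0,0,0],[0,-3,0,0,0],[0,-3,0,-1,0],[0,-3,0,-3,0],[0,-2,3,-3,0],[0,-2,4,-3,0],[0,-2,4,-2,0],[0,0,4,0,0],[0,0,4,0,0],[0,0,0,0,0],[0,0,0,0,0]]'
python3 - <<'E'
from plant import imaging
from h import *
c=imaging.camera("scene");t=imaging.camera("top")
cv2.imwrite("pics/c7.png",np.vstack([cv2.resize(c["image"][175:245,205:355],None,fx=4,fy=4),cv2.resize(t["image"][145:220,180:330],None,fx=4,fy=4)]))
E
```

```text
clock: 19.05
tool_pos: [0.4654, -0.259, 0.2184]
tcp_rot: [-3.119, -0.374, 0.0]
ft_force: [-0.2, 0.5, -0.4]
finger_gap: 0.0005
grip_force: 0.0
```

View pics/c7.png

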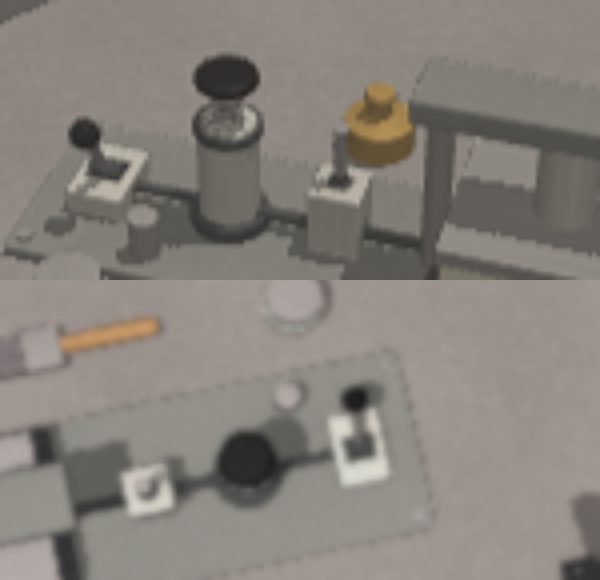

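The view is unchanged: the lever is over (ball at crop (85,133)), the pin is out with its ring showing at (340,180), and the plunger is up. Nothing else on the table has moved.

```bash
python3 -c "
from plant import r
print(r.finish_job())"
```

```text
the job is handed in; nothing more can be done
None
```

The job is handed in at about 19 s of the 51 s allowed: the pin was pumped fully out with its ring showing, the lever was pushed to its far stop, the plunger was left up, and nothing else was seen to move; no verdict came back.

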